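# Two-key start of a plate sealer

### The job

Start the plate sealer: with the fingertips push its blue plate carrier all the way in under the press, then put one fingertip on each of the two green keys of the yellow start pod, press both fully down together, never one alone, and keep both down for a good three seconds before letting go. Do not press a green key before the carrier is in, leave the red stop key unpressed and the loose things on the bench where they are; nothing is to be pinched or lifted.

Things in the scene. Friction and masses are not known exactly. Their poses are not given: they have to be found in the camera images.
- sealer: Fixed benchtop microplate sealer. Origin: on the table, midway across the deck, 220 mm behind the deck's front edge; its x points inwards (the way the carrier is pushed), z up. Grey deck 400 x 150 mm from x = -220 to +180 mm, top 30 mm above the table. White press housing with a 122 mm high top covers x = -20 to +180 mm. Low steel rails, top 38 mm above the table, lie on the deck at y = +-60 mm (8 mm wide); between them the deck before the carrier is free.
- carrier_front (a point): Centre of the upright flat front face (100 mm wide, from 30 to 64 mm above the table) of the blue plate carrier, a solid block 200 mm long that slides on the deck along the sealer's x. Its front stands at x = -90 mm of the sealer when fully in. A white 24-well plate is fixed in it behind this face, starting 70 mm back, 10 mm higher than the block. Axes parallel to the sealer's.
- carrier (a joint): How far (m) the plate carrier stands out: 0 fully in at its stop, up to 0.10 fully out towards the sealer's -x. It slides with about 2 N of friction and stays where it is left.
- pod: Fixed yellow start pod, 120 (x) x 140 (y) x 45 mm high. Origin: centre of its underside, z up. Its two green keys lie at x = -20 mm, y = +30 mm (left) and y = -30 mm (right); the red stop key at x = +35 mm, y = 0. Each key sits in a black collar 12 mm high, radius 8 mm more than the key's. Pod and tip box may change sides of the sealer.
- key_left_top (a point): Centre of the top of the left green key, a round key of 28 mm diameter; 67 mm above the table when up. It stands 10 mm above its black collar and goes straight down 6 mm. The two green keys' centres are 60 mm apart.
- key_right_top (a point): Centre of the top of the right green key; same size and height as the left one.
- key_left (a joint): Left green key: 0 up, 0.006 m fully down. Springs back. It starts to move at about 1.5 N and is fully down at 5 N (both keys together: 10 N).
- key_right (a joint): Right green key: as the left one.
- stop_key_top (a point): Centre of the top of the red stop key, 20 mm diameter, 67 mm above the table; not to be pressed.
- stop_key (a joint): Red stop key: 0 up, 0.006 m fully down.
- tip_box: Loose blue pipette-tip box with a pale lid, 117 x 82 x 63 mm; origin at the centre of its underside. A bystander.
- amber_jar: Loose amber jar, 48 mm diameter, 85 mm high; origin at the centre of its underside. A bystander.
- screwdriver: Loose yellow-handled screwdriver, 160 mm long, lying; origin at about the middle of its length. A bystander.
Mind the look-alikes: they are no part of the job. Of the things shaped like the pod, the yellow one is meant.

How it is judged:
On the way, in this order (a step that is already met when the one before it is completed fails the run):
1. the plate carrier is fully in (value of joint carrier below 0.005 m and value of joint each of key_left, key_right below 0.002 m), for 0.2 s.
2. both green keys are held down together for two seconds, the carrier in (value of joint each of key_left, key_right above 0.0045 m and value of joint carrier below 0.006 m), for 2 s.
At the end, for the whole second after the job is handed in: The plate carrier is in (within 6 mm of its stop), both green keys and the red key are up again (within 1 mm), and the tip box, jar and screwdriver lie within 15 mm of where they were (value of joint carrier below 0.006 m and value of joint each of key_left, key_right, stop_key below 0.001 m and distance of each of tip_box, amber_jar, screwdriver from where it was at the start of the episode below 0.015 m); the robot touches nothing.
It fails at once if a green key is pressed (over 3 mm) while the carrier is still out (over 12 mm) (value of joint carrier above 0.012 m and value of joint any of key_left, key_right above 0.003 m).
It fails at once if one green key is down (over 4.5 mm) while the other is up (under 1 mm) ((value of joint key_left above 0.0045 m and value of joint key_right below 0.001 m) or (value of joint key_right above 0.0045 m and value of joint key_left below 0.001 m)).
It fails at once if the red stop key is pressed (over 2 mm) (value of joint stop_key above 0.002 m).
It fails at once if the tip box, jar or screwdriver is shifted or lifted by more than 20 mm (distance of any of tip_box, amber_jar, screwdriver from where it was at the start of the episode above 0.02 m).
It also fails if it takes over 53 s, if anything falls off the work surface, if the arm or the gripper's body presses on something with over 40 N, if the wrist force passes 120 N, or if a joint passes its speed limit or range.

### The arm

A 7-joint arm with a two-finger parallel gripper is mounted at the origin on the work surface. World frame = base frame: x ahead of the robot, y to its left, z up, the work surface at z = 0. Lengths are in m, angles in rad, forces in N, time in s.
With the tool pointing down it reaches from about 0.425 to 0.925 m from the base axis. Payload 6.8 kg.
Tool frame: the origin (TCP) lies at the very end of the fingers, on their centre line; the grasp point (between the pads) lies 19 mm behind it (r.tcp_to_grasp is the distance from the TCP to the grasp point, in m); z points along the fingers, y is the line along which they close (so a half turn about z gives the same grasp; the last joint's range is limited). The gripper opens to 85 mm and grips with 20 to 120 N. Pads are 22 mm wide; open, the fingers measure 114 mm over their backs; the gripper's body (76 mm by 85 mm) begins 54 mm behind the grasp point. The pads swing forward as they close: fully open they stand 13 mm farther back than shut.
Start: joints at [-1.314, 0.477, 0.022, 1.555, -0.011, 1.109, -0.083], TCP at [0.241, 0.631, 0.231] pointing down, gripper open.
Joint ranges: [-2.96, 2.96], [-0.34, 2.1], [-1.41, 1.46], [0.24, 2.44], [-1.37, 4.51], [0.17, 1.92], [-2.96, 2.96]. Speed limits (rad/s): [2.39, 2.39, 3.14, 3.14, 3.14, 3.14, 3.14].

### API

Orientations are given as a rotation vector (axis times angle).
In Python, from bench import r gives the robot as it stands.
- The arm moves only by the tool step_arm, never from a script. Its argument "moves" is a list of rows, each a list of 7 numbers: the shift along the tool's x, y, z in mm, then the turn, a rotation vector about the tool's x, y, z in rad, then the finger opening in mm, from 0 to 85.4. A call has 1 to 8 rows; each row is the pose to reach, as a shift and turn from the pose commanded when the call began, along the tool's axes at that moment; what a row does not reach only later rows make up. A row lasts 1/10 s, in which the tool goes at most 50 mm and 8.59 degrees, less where a joint would pass 70% of its speed; a pose out of reach is approached as far as the arm can. A call with a gripper value outside its range is refused whole. The fingers move at their own pace and stop on an object; "grip_force" is the grip in N (left out, the last holds). Time passes only in rows, so rows that repeat a pose let the fingers close. It gives the time, the measured TCP pose, the force, the opening and the grip force at its end, in the units of the state.
- r.get_obs(): the state, without advancing time (a new reading comes with each control period).
- r.grab_frame(name): name is "scene" or "top"; returns a dict with "image" (384x512x3 uint8, red, green, blue), "depth" (384x512 float32, m along the optical axis (not along the pixel's ray), 0 where there is no reading), "mtx" (3x3 intrinsics, pixels), "rvec" (rotation vector, rad) and "tvec" (3), from world to camera coordinates, as OpenCV has them. Camera axes: x right, y down, z forward; pixel columns grow to the right and rows downward; lengths in m; the calibration is good to about 2 mm. A picture is of the moment at which its call begins.
- r.hand_in(): hands the job in; it is judged then, once.
The state is a dict: "clock": time; "joints": joint angles; "qvel": joint speeds; "tau": joint torques, N m; "tcp_pos": TCP position; "orientation": TCP orientation; "contact_force": force on the tool from outside, world axes, zero at the start; "moment": the same for the moment, N m; "grip_width": finger opening in m; "gripper_force": force on a finger pad.
Only numpy, scipy, OpenCV 4.12 (cv2) and the standard library are available. Lean on these libraries where they do the work, as an engineer would, in place of code of your own. Each camera call takes 0.05 s, during which the arm holds its last target. There are 200 camera calls.

## Working session

There is one attempt and no reset: what is moved stays moved. The work goes in short steps, Python scripts to look and compute and a tool call to move; the robot and the scene stay as the last step left them, time stands still between calls to the robot, and variables do not carry over. Pictures are saved under pics/ and viewed, at most 10 in all, crops included, and the job is handed in when it is done.

Besides the shell and the picture viewer there is one more tool, called after "Request:" by a JSON object that holds its "name" and its "arguments". step_arm: Moves the arm, as the interface text tells. Its arguments: {"type":"object","properties":{"moves":{"type":"array","items":{"type":"array","items":{"type":"number"}}},"grip_force":{"type":"number"}},"required":["moves"]}

```bash
mkdir -p pics; cat > h.py <<'E'
import numpy as np, cv2
from bench import r
def world(f):
    d=f["depth"]; K=f["mtx"]; R,_=cv2.Rodrigues(np.array(f["rvec"],float)); t=np.array(f["tvec"]).reshape(3)
    v,u=np.mgrid[:d.shape[0],:d.shape[1]]
    P=np.stack([(u-K[0,2])/K[0,0]*d,(v-K[1,2])/K[1,1]*d,d],-1)
    return (P-t)@R
E
python3 - <<'E'
from h import *
for n in("top","scene"):
    f=r.grab_frame(n); cv2.imwrite(f"pics/{n}1.png",f["image"][...,::-1]); np.savez(f"{n}1.npz",im=f["image"],W=world(f),d=f["depth"])
o=r.get_obs(); print(o["tcp_pos"],o["orientation"],o["clock"],o["grip_width"],o["contact_force"])
E
```

```text
[0.24064024 0.63010542 0.23042385] [-5.69726389e-01 -3.08933166e+00  2.48791963e-03] 0.1 0.08537580304821041 [-0.67448453 -0.17004632 -0.92155467]
```

View pics/top1.png

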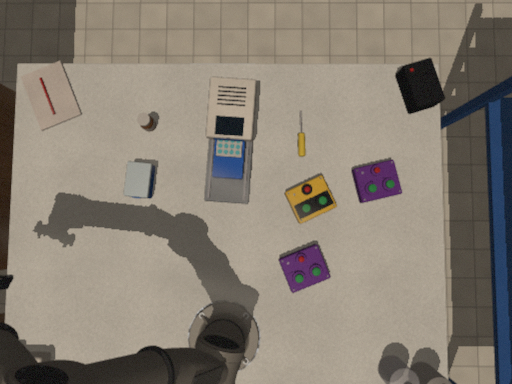

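View pics/scene1.png

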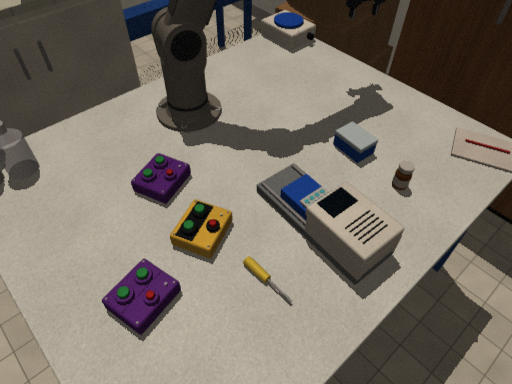

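The top view shows the sealer with its blue carrier's front near (229,178). The yellow pod has its green keys at about (306,208) and (323,201), and its red key at (307,189). The purple pods are decoys.

```bash
python3 - <<'E'
from h import *
def blobs(n,mask,W,lab,amin=8):
    k,L,s,c=cv2.connectedComponentsWithStats(mask.astype(np.uint8))
    for i in range(1,k):
        if s[i,4]>=amin:
            p=W[L==i]; print(n,lab,c[i].round(1),s[i,4],np.median(p,0).round(4),p.mean(0).round(4))
for n in("top","scene"):
    z=np.load(n+"1.npz"); W=z["W"]; hsv=cv2.cvtColor(z["im"],cv2.COLOR_RGB2HSV); H,S,V=cv2.split(hsv); Z=W[...,2]
    blobs(n,(H>50)&(H<80)&(S>110)&(V>60)&(Z>.055)&(Z<.08),W,"green")
    blobs(n,((H<6)|(H>174))&(S>130)&(V>60)&(Z>.055)&(Z<.08),W,"red")
    m=(H>100)&(H<125)&(S>110)&(Z>.055)&(Z<.072)&(W[...,0]>.3)
    blobs(n,m,W,"bluetop",60)
    m=(H>18)&(H<32)&(S>130)&(Z>.035)&(Z<.055); blobs(n,m,W,"yellow",60)
    k,L,s,c=cv2.connectedComponentsWithStats(((Z>.10)&(Z<.135)&(W[...,0]>.5)&(abs(W[...,1])<.2)).astype(np.uint8))
    i=1+np.argmax(s[1:,4]); p=W[L==i][:,:2].astype(np.float32); print("housing",cv2.minAreaRect(p))
    k,L,s,c=cv2.connectedComponentsWithStats(((H>100)&(H<125)&(S>110)&(Z>.055)&(Z<.072)&(W[...,0]>.3)&(abs(W[...,1])<.15)).astype(np.uint8))
    i=1+np.argmax(s[1:,4]); p=W[L==i][:,:2].astype(np.float32); print("carrier",cv2.boxPoints(cv2.minAreaRect(p)).round(4).tolist())
    m=(Z>.022)&(Z<.034)&(W[...,0]>.3)&(W[...,0]<.62)&(abs(W[...,1])<.12); p=W[m][:,:2].astype(np.float32)
    print("deck",cv2.boxPoints(cv2.minAreaRect(p)).round(4).tolist())
E
```

```text
top green [389.6 183.5] 47 [ 0.5153 -0.5479  0.0676] [ 0.5142 -0.5473  0.0676]
top green [372.  187.8] 45 [ 0.4991 -0.4896  0.0667] [ 0.4996 -0.4894  0.0671]
top green [322.3 199.9] 56 [ 0.4589 -0.3254  0.0658] [ 0.4591 -0.3263  0.0657]
top green [306.6 206. ] 20 [ 0.4388 -0.2737  0.067 ] [ 0.439  -0.2744  0.0669]
top green [316. 271.] 45 [ 0.228  -0.3038  0.0665] [ 0.2279 -0.3038  0.0663]
top green [298.9 277.8] 46 [ 0.2055 -0.2484  0.0664] [ 0.2059 -0.2483  0.0667]
top red [376.5 169.7] 22 [ 0.559  -0.5054  0.0677] [ 0.5596 -0.5052  0.0676]
top red [306.8 188.6] 31 [ 0.4953 -0.2759  0.0663] [ 0.4963 -0.2753  0.0659]
top red [301.  258.7] 24 [ 0.2666 -0.2552  0.0667] [ 0.2672 -0.2553  0.0668]
top bluetop [228.3 164.5] 591 [ 0.5742 -0.0173  0.0637] [ 0.5761 -0.0154  0.0636]
top yellow [309.3 196. ] 811 [ 0.4796 -0.291   0.0448] [ 0.4733 -0.2862  0.0448]
housing ((0.7531022429466248, -0.023571237921714783), (0.15099535882472992, 0.2037377506494522), 85.69627380371094)
carrier [[0.5313000082969666, -0.05849999934434891], [0.654699981212616, -0.0674000009894371], [0.6618000268936157, 0.
[... 915 characters left out ...]
[ 0.5642 -0.5066  0.0687] [ 0.564  -0.5064  0.0684]
scene bluetop [299.9 189.6] 659 [ 0.5707 -0.021   0.0655] [ 0.5715 -0.019   0.0652]
scene yellow [203.7 227.8] 1112 [ 0.4905 -0.2984  0.0463] [ 0.4836 -0.2932  0.0457]
housing ((0.7534981966018677, -0.023207299411296844), (0.15326181054115295, 0.20486582815647125), 85.69938659667969)
carrier [[0.5333999991416931, -0.061400000005960464], [0.6335999965667725, -0.06469999998807907], [0.6367999911308289, 0.03689999878406525], [0.5367000102996826, 0.04010000079870224]]
deck [[0.4494999945163727, -0.07850000262260437], [0.6193000078201294, -0.0908999964594841], [0.6304000020027161, 0.06129999831318855], [0.46059998869895935, 0.07360000163316727]]
```

```bash
cat >> h.py <<'E'
from scipy.spatial.transform import Rotation as Ro
S0=np.array([.6742,-.0181]); SY=-4.2
def sealer(x,y=0):
    a=np.radians(SY); return S0+np.array([[np.cos(a),-np.sin(a)],[np.sin(a),np.cos(a)]])@[x,y]
def plan(xy,z,yaw):
    "shift/turn in tool axes to a tool-down pose whose closing line has the given yaw (deg from world y)"
    o=r.get_obs(); R=Ro.from_rotvec(o["orientation"]); c=[]
    for k in(0,180):
        T=Ro.from_euler("z",yaw+k,degrees=True)*Ro.from_rotvec([0,np.pi,0]); c.append((R.inv()*T).as_rotvec())
    t=min(c,key=np.linalg.norm)
    print("shift mm",(R.inv().apply(np.r_[xy,z]-o["tcp_pos"])*1e3).round(1),"turn",t.round(3),"tcp",o["tcp_pos"].round(4),"F",o["contact_force"].round(1),"t",o["clock"])
E
python3 -c "
from h import *
plan(sealer(-.18),.2,SY);print(sealer(-.18),sealer(-.09))"
```

```text
shift mm [-463.8 -502.6   31.3] turn [-0.002 -0.    -0.291] tcp [0.2406 0.6301 0.2304] F [-0.7 -0.2 -0.9] t 0.1
[ 0.49468339 -0.00491712] [ 0.5844417  -0.01150856]
```

Request:
{"name": "step_arm", "arguments": {"moves": [[-464,-503,31,0,0,-0.291,0],[-464,-503,31,0,0,-0.291,0],[-464,-503,31,0,0,-0.291,0],[-464,-503,31,0,0,-0.291,0],[-464,-503,31,0,0,-0.291,0],[-464,-503,31,0,0,-0.291,0],[-464,-503,31,0,0,-0.291,0],[-464,-503,31,0,0,-0.291,0]]}}

```text
clock: 0.9
tcp_pos: [0.3893, 0.2574, 0.213]
orientation: [-0.116, -3.139, -0.0]
contact_force: [0.9, -0.1, -0.1]
grip_width: -0.0002
gripper_force: 0.0
```

```bash
python3 -c "
from h import *
plan(sealer(-.18),.2,SY)"
```

```text
shift mm [-124.4 -253.9   13. ] turn [ 0. -0. -0.] tcp [0.3893 0.2574 0.213 ] F [ 0.9 -0.1 -0.1] t 0.9
```

Request:
{"name": "step_arm", "arguments": {"moves": [[-124,-254,13,0,0,0,0],[-124,-254,13,0,0,0,0],[-124,-254,13,0,0,0,0],[-124,-254,13,0,0,0,0],[-124,-254,13,0,0,0,0],[-124,-254,13,0,0,0,0],[-124,-254,13,0,0,0,0],[-124,-254,13,0,0,0,0]]}}

```text
clock: 1.7
tcp_pos: [0.4938, -0.0034, 0.1998]
orientation: [-0.119, -3.138, 0.0]
contact_force: [-0.5, 0.9, -0.1]
grip_width: -0.0001
gripper_force: 0.0
```

```bash
python3 -c "
from h import *
plan(sealer(-.18),.045,SY)"
```

```text
shift mm [ -1.2  -1.5 154.8] turn [-0.    -0.001 -0.002] tcp [ 0.4938 -0.0034  0.1998] F [-0.5  0.9 -0.1] t 1.7
```

Request:
{"name": "step_arm", "arguments": {"moves": [[-1,-2,50,0,0,0,0],[-1,-2,100,0,0,0,0],[-1,-2,130,0,0,0,0],[-1,-2,150,0,0,0,0],[-1,-2,155,0,0,0,0],[-1,-2,155,0,0,0,0],[-1,-2,155,0,0,0,0]]}}

```text
clock: 2.4
tcp_pos: [0.4956, -0.0042, 0.0462]
orientation: [0.114, 3.138, 0.001]
contact_force: [0.1, -0.2, -0.1]
grip_width: -0.0001
gripper_force: 0.0
```

Request:
{"name": "step_arm", "arguments": {"moves": [[-8,0,0,0,0,0,0],[-16,0,0,0,0,0,0],[-24,0,0,0,0,0,0],[-32,0,0,0,0,0,0],[-40,0,0,0,0,0,0],[-48,0,0,0,0,0,0],[-56,0,0,0,0,0,0],[-64,0,0,0,0,0,0]]}}

```text
clock: 3.2
tcp_pos: [0.5592, -0.0095, 0.045]
orientation: [-0.116, -3.139, -0.0]
contact_force: [-3.0, 1.4, 1.7]
grip_width: 0.0002
gripper_force: 1.3
```

Request:
{"name": "step_arm", "arguments": {"moves": [[-2,0,0,0,0,0,0],[-4,0,0,0,0,0,0],[-6,0,0,0,0,0,0],[-8,0,0,0,0,0,0],[-8,0,0,0,0,0,0]]}}

```text
clock: 3.7
tcp_pos: [0.5669, -0.0103, 0.0451]
orientation: [0.116, 3.139, -0.0]
contact_force: [-1.0, 0.6, 0.2]
grip_width: 0.0002
gripper_force: 0.6
```

```bash
python3 - <<'E'
from h import *
plan(sealer(-.101),.045,SY)
f=r.grab_frame("scene"); cv2.imwrite("pics/s2.png",cv2.resize(f["image"][120:280,230:430,::-1],None,fx=3,fy=3))
E
```

```text
shift mm [-6.6  0.1  0.1] turn [-0.  0. -0.] tcp [ 0.5669 -0.0103  0.0451] F [-1.   0.6  0.2] t 3.7
```

View pics/s2.png

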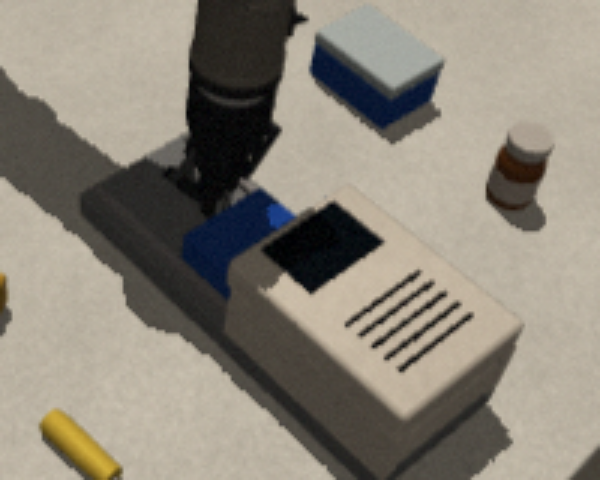

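The picture shows the fingers at about (215,205) against the carrier's front, with the plate already under the press. I'll keep pushing until it hits the stop.

Request:
{"name": "step_arm", "arguments": {"moves": [[-1.5,0,0,0,0,0,0],[-3,0,0,0,0,0,0],[-4.5,0,0,0,0,0,0],[-6,0,0,0,0,0,0],[-6,0,0,0,0,0,0]]}}

```text
clock: 4.25
tcp_pos: [0.5731, -0.0108, 0.0452]
orientation: [0.116, 3.139, -0.0]
contact_force: [-1.7, -0.5, -0.3]
grip_width: 0.0002
gripper_force: 0.6
```

Request:
{"name": "step_arm", "arguments": {"moves": [[-1.5,0,0,0,0,0,0],[-3,0,0,0,0,0,0],[-3,0,0,0,0,0,0]]}}

```text
clock: 4.55
tcp_pos: [0.5737, -0.0108, 0.045]
orientation: [-0.116, -3.135, -0.0]
contact_force: [-8.1, 0.4, 6.1]
grip_width: -0.0002
gripper_force: 3.9
```

Request:
{"name": "step_arm", "arguments": {"moves": [[-2,0,0,0,0,0,0],[-2,0,0,0,0,0,0],[-2,0,0,0,0,0,0]]}}

```text
clock: 4.85
tcp_pos: [0.5737, -0.0109, 0.0447]
orientation: [-0.116, -3.131, -0.001]
contact_force: [-12.0, 2.3, 9.8]
grip_width: -0.0
gripper_force: 6.3
```

Request:
{"name": "step_arm", "arguments": {"moves": [[20,0,0,0,0,0,0],[40,0,0,0,0,0,0],[50,0,-30,0,0,0,20],[50,0,-80,0,0,0,46],[50,0,-125,0,0,0,46],[50,0,-125,0,0,0,46],[50,0,-125,0,0,0,46]]}}

```text
clock: 5.55
tcp_pos: [0.5293, -0.0075, 0.1717]
orientation: [0.116, 3.135, 0.001]
contact_force: [0.2, -0.6, -0.6]
grip_width: 0.0462
gripper_force: 0.0
```

```bash
python3 - <<'E'
from h import *
plan([.449,-.299],.17,24)
z=np.load("top1.npz")
f=r.grab_frame("top"); W=world(f); H,S,V=cv2.split(cv2.cvtColor(f["image"],cv2.COLOR_RGB2HSV));Z=W[...,2]
m=(H>100)&(H<125)&(S>110)&(Z>.055)&(Z<.072)&(W[...,0]>.5)&(abs(W[...,1])<.06); p=W[m]; print("carrier front",np.percentile(p[:,0],[1,3,10]))
E
```

```text
shift mm [  58.5 -296.7    1.2] turn [-0.     0.004 -0.493] tcp [ 0.5293 -0.0075  0.1717] F [ 0.2 -0.6 -0.6] t 5.55
carrier front [0.5838857  0.58488332 0.59094469]
```

Request:
{"name": "step_arm", "arguments": {"moves": [[58,-297,1,0,0.004,-0.493,46],[58,-297,1,0,0.004,-0.493,46],[58,-297,1,0,0.004,-0.493,46],[58,-297,1,0,0.004,-0.493,46],[58,-297,1,0,0.004,-0.493,46],[58,-297,1,0,0.004,-0.493,46],[58,-297,1,0,0.004,-0.493,46],[58,-297,1,0,0.004,-0.493,46]]}}

```text
clock: 6.4
tcp_pos: [0.4459, -0.3019, 0.1677]
orientation: [0.644, -3.068, -0.001]
contact_force: [-0.7, 1.2, -0.4]
grip_width: 0.0456
gripper_force: 0.0
```

Request:
{"name": "step_arm", "arguments": {"moves": [[0,0,0,0,0,0,46],[0,0,0,0,0,0,46],[0,0,0,0,0,0,46]]}}

```text
clock: 6.7
tcp_pos: [0.4488, -0.2975, 0.1688]
orientation: [0.657, -3.068, -0.002]
contact_force: [-0.1, -0.0, -0.6]
grip_width: 0.0457
gripper_force: 0.0
```

```bash
python3 - <<'E'
from h import *
plan([.449,-.299],.09,24)
E
```

```text
shift mm [ 0.1 -1.6 78.8] turn [ 0.002 -0.004  0.003] tcp [ 0.4488 -0.2975  0.1688] F [-0.1 -0.  -0.6] t 6.7
```

Request:
{"name": "step_arm", "arguments": {"moves": [[0,-2,30,0,-0.004,0,46],[0,-2,55,0,-0.004,0,46],[0,-2,75,0,-0.004,0,46],[0,-2,79,0,-0.004,0,46],[0,-2,79,0,-0.004,0,46],[0,-2,79,0,-0.004,0,46]]}}

```text
clock: 7.3
tcp_pos: [0.4494, -0.3012, 0.0911]
orientation: [-0.654, 3.071, 0.0]
contact_force: [0.7, 0.6, -0.9]
grip_width: 0.0461
gripper_force: 0.0
```

```bash
python3 - <<'E'
from h import *
plan([.449,-.299],.09,24)
f=r.grab_frame("scene"); cv2.imwrite("pics/s3.png",cv2.resize(f["image"][160:270,150:260,::-1],None,fx=5,fy=5,interpolation=cv2.INTER_CUBIC))
f=r.grab_frame("top"); cv2.imwrite("pics/t3.png",cv2.resize(f["image"][155:245,260:370,::-1],None,fx=5,fy=5,interpolation=cv2.INTER_CUBIC))
E
```

```text
shift mm [-0.5  2.2  1.1] turn [-0.     0.001  0.001] tcp [ 0.4494 -0.3012  0.0911] F [ 0.7  0.6 -0.9] t 7.3
```

View pics/s3.png

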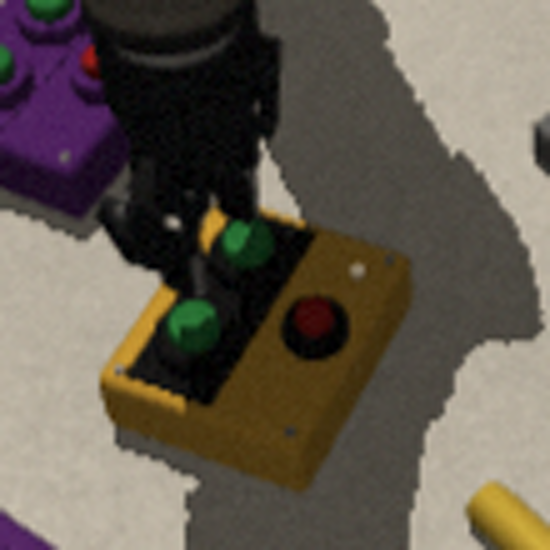

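View pics/t3.png

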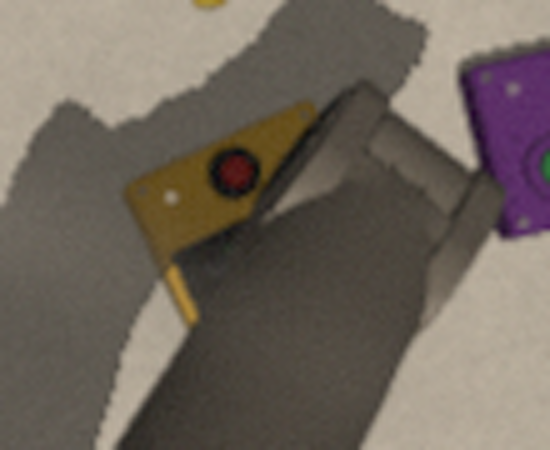

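The scene crop shows one fingertip just above each green key, at about (190,325) and (245,243), with the red key clear. I'll shift 2 mm sideways and lower slowly, watching the force.

Request:
{"name": "step_arm", "arguments": {"moves": [[0,2,5,0,0,0,46],[0,2,10,0,0,0,46],[0,2,15,0,0,0,46],[0,2,19,0,0,0,46],[0,2,19,0,0,0,46],[0,2,19,0,0,0,46]]}}

```text
clock: 8.0
tcp_pos: [0.4477, -0.2994, 0.071]
orientation: [0.653, -3.073, -0.002]
contact_force: [0.1, -0.2, -0.1]
grip_width: 0.046
gripper_force: 0.0
```

Request:
{"name": "step_arm", "arguments": {"moves": [[0,0,1,0,0,0,46],[0,0,2,0,0,0,46],[0,0,3,0,0,0,46],[0,0,4,0,0,0,46],[0,0,4,0,0,0,46]]}}

```text
clock: 8.5
tcp_pos: [0.4477, -0.2993, 0.0671]
orientation: [0.654, -3.073, -0.002]
contact_force: [0.6, -0.3, 0.2]
grip_width: 0.0463
gripper_force: 0.0
```

Request:
{"name": "step_arm", "arguments": {"moves": [[0,0,1,0,0,0,46],[0,0,2,0,0,0,46],[0,0,2,0,0,0,46]]}}

```text
clock: 8.8
tcp_pos: [0.4477, -0.2993, 0.065]
orientation: [0.654, -3.073, -0.002]
contact_force: [-0.4, 0.6, -0.7]
grip_width: 0.0457
gripper_force: 0.0
```

Request:
{"name": "step_arm", "arguments": {"moves": [[0,0,1,0,0,0,46],[0,0,2,0,0,0,46],[0,0,2,0,0,0,46]]}}

```text
clock: 9.1
tcp_pos: [0.4478, -0.2994, 0.0633]
orientation: [-0.653, 3.073, 0.002]
contact_force: [-0.9, 0.6, 4.2]
grip_width: 0.046
gripper_force: 2.1
```

Request:
{"name": "step_arm", "arguments": {"moves": [[0,0,1,0,0,0,46],[0,0,2,0,0,0,46],[0,0,2,0,0,0,46]]}}

```text
clock: 9.4
tcp_pos: [0.4478, -0.2994, 0.0614]
orientation: [-0.654, 3.073, 0.002]
contact_force: [-2.1, 1.0, 7.1]
grip_width: 0.046
gripper_force: 3.3
```

```bash
python3 - <<'E'
from h import *
o=r.get_obs(); print(o["contact_force"].round(2),o["moment"].round(3),o["tcp_pos"])
f=r.grab_frame("scene"); cv2.imwrite("pics/s4.png",cv2.resize(f["image"][160:270,150:260,::-1],None,fx=5,fy=5,interpolation=cv2.INTER_CUBIC))
E
```

```text
[-2.15  1.01  7.12] [ 0.211  0.35  -0.041] [ 0.44780941 -0.29937427  0.06137623]
```

View pics/s4.png

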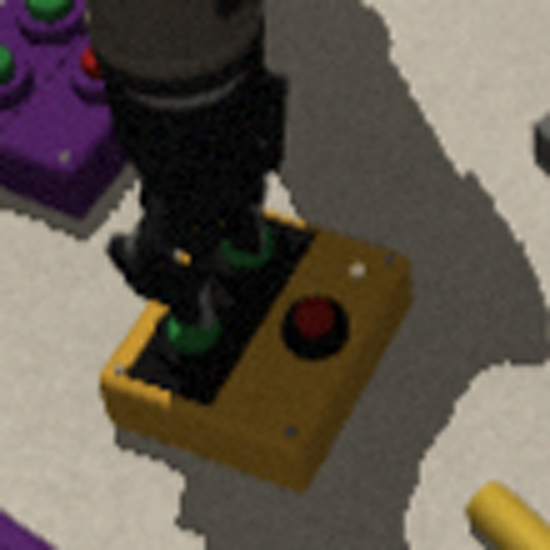

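Both fingertips are on their keys, and the force rise matches two springs. I'll press on to the stops.

Request:
{"name": "step_arm", "arguments": {"moves": [[0,0,1,0,0,0,46],[0,0,2,0,0,0,46],[0,0,3,0,0,0,46],[0,0,4,0,0,0,46],[0,0,4,0,0,0,46]]}}

```text
clock: 9.95
tcp_pos: [0.4479, -0.2994, 0.0586]
orientation: [-0.653, 3.072, 0.002]
contact_force: [-5.5, 4.3, 18.9]
grip_width: 0.0459
gripper_force: 9.9
```

Request:
{"name": "step_arm", "arguments": {"moves": [[0,0,1,0,0,0,46],[0,0,2,0,0,0,46],[0,0,2,0,0,0,46]]}}

```text
clock: 10.25
tcp_pos: [0.4479, -0.2995, 0.0583]
orientation: [-0.652, 3.072, 0.003]
contact_force: [-10.3, 7.3, 39.3]
grip_width: 0.0457
gripper_force: 19.9
```

Both keys are at their stops. I'll ease off 1 mm and hold for over 3 s.

Request:
{"name": "step_arm", "arguments": {"moves": [[0,0,-1,0,0,0,46],[0,0,-1,0,0,0,46],[0,0,-1,0,0,0,46],[0,0,-1,0,0,0,46],[0,0,-1,0,0,0,46],[0,0,-1,0,0,0,46],[0,0,-1,0,0,0,46],[0,0,-1,0,0,0,46]]}}

```text
clock: 11.05
tcp_pos: [0.4479, -0.2995, 0.0585]
orientation: [-0.653, 3.072, 0.002]
contact_force: [-7.6, 5.7, 31.0]
grip_width: 0.0458
gripper_force: 14.8
```

Request:
{"name": "step_arm", "arguments": {"moves": [[0,0,0,0,0,0,46],[0,0,0,0,0,0,46],[0,0,0,0,0,0,46],[0,0,0,0,0,0,46],[0,0,0,0,0,0,46],[0,0,0,0,0,0,46],[0,0,0,0,0,0,46],[0,0,0,0,0,0,46]]}}

```text
clock: 11.85
tcp_pos: [0.4479, -0.2995, 0.0585]
orientation: [-0.653, 3.072, 0.002]
contact_force: [-8.0, 6.5, 29.8]
grip_width: 0.046
gripper_force: 14.8
```

Request:
{"name": "step_arm", "arguments": {"moves": [[0,0,0,0,0,0,46],[0,0,0,0,0,0,46],[0,0,0,0,0,0,46],[0,0,0,0,0,0,46],[0,0,0,0,0,0,46],[0,0,0,0,0,0,46],[0,0,0,0,0,0,46],[0,0,0,0,0,0,46]]}}

```text
clock: 12.65
tcp_pos: [0.4479, -0.2994, 0.0585]
orientation: [-0.653, 3.072, 0.002]
contact_force: [-7.9, 5.3, 30.2]
grip_width: 0.0458
gripper_force: 14.8
```

Request:
{"name": "step_arm", "arguments": {"moves": [[0,0,0,0,0,0,46],[0,0,0,0,0,0,46],[0,0,0,0,0,0,46],[0,0,0,0,0,0,46],[0,0,0,0,0,0,46],[0,0,0,0,0,0,46],[0,0,0,0,0,0,46],[0,0,0,0,0,0,46]]}}

```text
clock: 13.45
tcp_pos: [0.4479, -0.2995, 0.0584]
orientation: [-0.653, 3.072, 0.002]
contact_force: [-7.5, 5.7, 29.2]
grip_width: 0.0461
gripper_force: 14.8
```

Request:
{"name": "step_arm", "arguments": {"moves": [[0,0,-3,0,0,0,46],[0,0,-10,0,0,0,46],[0,0,-30,0,0,0,46],[0,0,-70,0,0,0,46],[0,0,-100,0,0,0,46],[0,0,-100,0,0,0,46],[0,0,-100,0,0,0,46],[0,0,-100,0,0,0,46]]}}

```text
clock: 14.25
tcp_pos: [0.4471, -0.2989, 0.155]
orientation: [0.654, -3.071, -0.003]
contact_force: [-0.2, -0.0, 0.5]
grip_width: 0.0458
gripper_force: 0.0
```

```bash
python3 - <<'E'
from h import *
f=r.grab_frame("scene"); cv2.imwrite("pics/s5.png",f["image"][...,::-1])
W=world(f); H,S,V=cv2.split(cv2.cvtColor(f["image"],cv2.COLOR_RGB2HSV)); Z=W[...,2]
for k in([.437,-.272],[.460,-.3255],[.499,-.2755]):
    m=(np.hypot(W[...,0]-k[0],W[...,1]-k[1])<.012)&(Z<.09)&(S>80); print(k,m.sum(),np.median(Z[m]))
E
```

```text
[0.437, -0.272] 71 0.06754092411290692
[0.46, -0.3255] 61 0.06873237865269935
[0.499, -0.2755] 63 0.06722377121153256
```

View pics/s5.png

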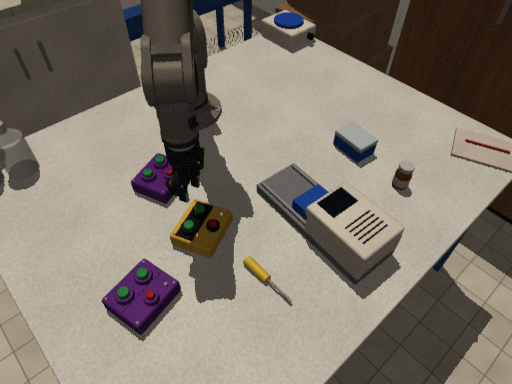

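The picture shows all three pod keys up (tops at 67–69 mm), the carrier in, and the tip box, jar and screwdriver where they were. The arm is clear, so I'm handing in.

```bash
python3 -c "
from bench import r
print(r.hand_in())"
```

```text
the job is handed in; nothing more can be done
None
```

I pushed the carrier in to its stop, pressed both green keys down together, held them for more than 3 s and let go; the job is handed in, but no verdict came back.

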